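# Load a piston pin into the press's feed chute, home against the escapement stop

## Robot

A 6-joint arm with a two-finger parallel gripper is mounted at the origin on the work surface. World frame = base frame: x ahead of the robot, y to its left, z up, the work surface at z = 0. Lengths are in mm, angles in degrees, forces in N, time in s.
With the tool pointing down it reaches from about 350 to 850 mm from the base axis. Payload 8.1 kg.
Tool frame: the origin (TCP) lies at the very end of the fingers, on their centre line; the grasp point (between the pads) lies 19 mm behind it; z points along the fingers, y is the line along which they close (so a half turn about z gives the same grasp; the last joint's range is limited). The gripper opens to 85 mm and grips with 20 to 120 N. Pads are 22 mm wide; open, the fingers measure 114 mm over their backs; the gripper's body (76 mm by 85 mm) begins 54 mm behind the grasp point. The pads swing forward as they close: fully open they stand 13 mm farther back than shut.
Start: joints at [-79.607, 7.471, 85.268, -0, 87.261, -4.893], TCP at [158.208, -578.771, 231.292] pointing down, gripper open.
Joint ranges: [-169.43, 169.43], [-51.17, 129.36], [1.28, 143.12], [-76.62, 256.62], [0, 156.53], [-152.29, 152.29]. Speed limits (degrees/s): [136.94, 136.94, 159.86, 180, 180, 180].

## Interface

Orientations are given as [roll, pitch, yaw] about the fixed x, y, z axes, in that order (R = Rz(yaw) Ry(pitch) Rx(roll)).
In Python, from bench import sense, eyes, job, models gives the robot as it stands. The module is installed in compiled form; this text tells all that it offers.
- The arm moves only by the tool apply_moves, never from a script. Its argument "rows" is a list of rows, each a list of 6 numbers: the shift along the tool's x, y, z in mm, then the turn, a rotation vector about the tool's x, y, z in rad. In form: [[dx, dy, dz, rx, ry, rz], ...]. A call has exactly 5 rows; each row shifts and turns the commanded pose from where the row before left it, along the tool's axes as they then stand; what a row does not reach is not made up. A row lasts 1/8 s, in which the tool goes at most 62.5 mm and 10.7 degrees, less where a joint would pass 70% of its speed; a pose out of reach is approached as far as the arm can. A call is refused whole if a number of a shift passes 62.5 or a number of a turn 0.188, either way. A call with a gripper value outside its range is refused whole. "fingers" is the finger opening in mm, from 0 to 85.4, set as the call begins (left out, the last holds). The fingers move at their own pace and stop on an object; "grip_force" is the grip in N (left out, the last holds). Time passes only in rows, so rows that do not move let the fingers close, or fill a call up. It gives the time, the measured TCP pose, the force, the opening and the grip force at its end, in the units of the state.
- sense(): the state, without advancing time (a new reading comes with each control period).
- eyes.snapshot(name): name is "scene" or "side" or "wrist"; returns (picture, depth): 480x640x3 uint8, red, green, blue; 480x640 float32, mm along the optical axis (not along the pixel's ray), 0 where there is no reading.
- eyes.get_calibration(name): a dict with "intrinsics" (3x3 intrinsics, pixels), "D" ([k1, k2, p1, p2, k3] as OpenCV has them; the pictures are not rectified), "R" (3x3) and "t" (3): a world point X has camera coordinates R X + t; the wrist camera has in their place "mount" (4x4, takes a point from camera to tool coordinates, whose origin is the TCP and whose axes are the flange's). Camera axes: x right, y down, z forward; pixel columns grow to the right and rows downward; lengths in mm; the calibration is good to about 2 mm. A picture is of the moment at which its call begins: read the wrist's pose just before it. get_calibration takes no time and is no camera call.
- job.hand_in(): hands the job in; it is judged then, once.
Trained networks look in the newest picture that a camera, given by its name, has taken for a name from the list of things; names that differ only in an ending like _2 or _b are one class to them, and where a whole thing is asked for, a point or a joint stands for the part that bears it (a point fixed in the world has none). Each returns a list of dicts, best first, with "confidence" (0 to 1); they miss things now and then, are a little off and sometimes report something else, mostly with a low value. They report only what shows in the picture. A call takes as long as a camera call.
- models.boxes_of(name, camera): "xyz" ([x, y, z] in mm, in world coordinates, good to about 4 mm: the middle of the surface that is visible of it).
- models.cut_out(name, camera): "pixels" (480x640 bool, what is visible of it).
- models.place_of(name, camera): "xyz" ([x, y, z] in mm, in world coordinates, good to about 4 mm: a listed point, or the origin of a listed thing).
The state is a dict: "time": time; "joint_pos": joint angles; "qd": joint speeds; "joint_efforts": joint torques, N m; "tool_pos": TCP position; "tcp_rot": TCP orientation; "ft_force": force on the tool from outside, world axes, zero at the start; "wrist_torque": the same for the moment, N m; "finger_gap": finger opening in mm; "grip_force": force on a finger pad.
Only numpy, scipy, OpenCV 4.12 (cv2) and the standard library are available. Lean on these libraries where they do the work, as an engineer would, in place of code of your own. Each camera call takes 0.05 s, during which the arm holds its last target. There are 200 camera calls.

## Task

Take the long bright steel piston pin out of the wooden tray, lay it lengthwise in the upper half of the sloped feed chute of the blue press, and push it gently down the chute until it rests against the red sprung stop and the brass catch has sprung up behind it, then let go and leave it there. Feel for the stop, since the stop and its catch are clamped somewhere different for every job, and do not force the stop back to the end of its travel. Leave everything else on the bench where it is.

Things in the scene. Friction and masses are not known exactly. Their poses are not given: they have to be found in the camera images.
- pin: the piston pin to load: bright steel thick-walled tube, 30 mm diameter, 70 mm long, about 0.28 kg, lying in a groove of the wooden tray; origin at its centre (26 mm above the bench in the tray), x along its axis (either end first will do). It does not slide down the chute by its own weight; moving it along takes about 1 N
- tray: wooden pin tray, fixed, 130 x 140 mm, floor 10 mm thick, ridges 7 mm high above that floor beside each groove; two grooves 34 mm wide run along its x, centred at y = +35 and -35 mm, with low ribs that centre a pin; either groove may hold either pin. Origin under its middle, on the bench
- chute: the feed chute, fixed: steel trough 300 mm long sloping down at 0.28 rad (16 degrees) to the press. Origin at its upper mouth, mid-width on its floor (145 mm above the bench); x runs down the slope, z square to the floor, y across. Floor 56 mm wide; guide rails 7 mm high leave 31 mm between: a pin lying in it has y = 0, z = 15 mm. Clear from above over x = 0 to 210 mm
- feeder: the blue press with its chute; origin on the bench below mid-chute, x level, towards the press. Along the chute's x, the face of the unpressed red stop lies at 253 to 277 mm, set anew each time and not reported. The catch's tip is 67 mm uphill of that face. Hold-down bars (22 mm apart, 55 mm wide outside, underside 30 mm over the floor) reach 38 mm uphill of it
- stop (a joint): travel of the red sprung stop pad (24 mm wide, 2 to 20 mm above the chute's floor), m: 0 = not pressed, grows downhill, 0.010 = end of travel. Yields at 1.5 N, then 1.2 N more per mm. The catch comes up behind the pin at about 3.5 mm (6 N); a pin home and released holds the stop at about 3.3 mm. Beyond 8.5 mm (12 N) is too far
- catch (a joint): angle of the brass catch, a sprung pawl 30 mm long, 12 mm wide in a slot of the chute's floor, hinged at its uphill end, rad: 0 = tip sprung up, 5 mm above the floor; about 0.16 = pressed flush by a pin on top of it. Riding over it is hardly felt (about 1 N)
- short_pin: bystander: a shorter, copper-coloured piston pin (22 mm diameter, 50 mm long) lying in the other groove of the tray; origin at its centre, x along its axis
- piston_a: bystander: aluminium piston standing on the bench, 80 mm diameter, 70 mm tall; origin under its middle
- piston_b: bystander: a second such piston, 80 mm diameter, 70 mm tall; origin under its middle
- torch: bystander: black inspection torch standing on its end, 50 mm diameter, 185 mm tall; origin under its middle
- spanner: bystander: open-ended steel spanner lying flat on the bench, 180 mm long; origin under its middle
- bearing: bystander: steel bearing ring lying flat, 52 mm diameter, 15 mm tall; origin under its middle
- socket: bystander: deep steel socket standing on end, 28 mm diameter, 75 mm tall; origin under its middle
- oil: bystander: black oil bottle with a red cap, 64 mm diameter, 170 mm tall; origin under its middle

How it is judged:
By the outcome, as a careful person would: the job done as asked, in the order asked, and still so for the second after the job is handed in, with the robot touching nothing.
It also fails if it takes over 51 s, if anything falls off the work surface, if the arm or the gripper's body presses on something with over 40 N, if the wrist force passes 120 N, or if a joint passes its speed limit or range.

## Working session

There is one attempt and no reset: what is moved stays moved. The work goes in short steps, Python scripts to look and compute and a tool call to move; the robot and the scene stay as the last step left them, time stands still between calls to the robot, and variables do not carry over. Pictures are saved under pics/ and viewed, at most 10 in all, crops included, and the job is handed in when it is done.

Besides the shell and the picture viewer there is one more tool, called as name(argument=value, ...), one argument or row to a line, values as JSON. apply_moves: Moves the arm, as the interface text tells. Its arguments: {"type":"object","properties":{"rows":{"type":"array"},"fingers":{"type":"number"},"grip_force":{"type":"number"}},"required":["rows"]}

```bash
mkdir -p pics
cat > h.py <<'E'
import numpy as np, cv2
from bench import sense, eyes, job, models
from scipy.spatial.transform import Rotation as Ro
def cloud(cam,pix=None,snap=None):
    s=sense(); p,d=snap or eyes.snapshot(cam); c=eyes.get_calibration(cam)
    K=np.array(c["intrinsics"]);D=np.array(c["D"],float)
    m=(d>0) if pix is None else (pix&(d>0))
    v,u=np.nonzero(m); n=cv2.undistortPoints(np.stack([u,v],1).astype(float)[:,None],K,D)[:,0]
    z=d[v,u]; X=np.c_[n*z[:,None],z]
    if "mount" in c:
        M=np.array(c["mount"]); X=X@M[:3,:3].T+M[:3,3]
        X=X@Ro.from_euler('xyz',s["tcp_rot"],degrees=True).as_matrix().T+np.array(s["tool_pos"])
    else: X=(X-np.array(c["t"]))@np.array(c["R"])
    return X,u,v
def save(cam,name):
    p,d=eyes.snapshot(cam); cv2.imwrite(f"pics/{name}.png",p[:,:,::-1]); return p,d
E
python3 - <<'E'
from h import *
print(sense())
for cam in ["scene","side"]:
    save(cam,cam)
    for n in ["pin","short_pin","tray","chute","feeder","stop","catch","torch","oil","socket","piston_a"]:
        print(cam,n,[(np.round(r["xyz"],0).tolist(),round(r["confidence"],2)) for r in models.place_of(n,cam)[:3]])
print(eyes.get_calibration("wrist")["mount"])
E
```

```text
{'time': 0.0, 'joint_pos': array([-7.96053012e+01,  7.51464351e+00,  8.53327988e+01, -5.92835457e-04,
        8.72605299e+01, -4.89183758e+00]), 'qd': array([-0.08892452, -0.0133786 , -0.00644079,  0.01486967, -0.03476185,
       -0.11859193]), 'joint_efforts': array([ 1.09956098e-03, -5.69405329e+01, -5.00538433e+01, -2.06748257e-05,
        1.48348405e-02,  4.41100451e-05]), 'tool_pos': array([ 158.11489781, -578.20089933,  230.21554109]), 'tcp_rot': array([-1.79892371e+02, -8.61737128e-03,  1.52865571e+01]), 'ft_force': array([ 0.13259098, -0.46929362, -0.82626736]), 'wrist_torque': array([-0.01581422,  0.01932466,  0.01564211]), 'grip_force': 0.0, 'finger_gap': 85.67237740358615}
scene pin [([485.0, 270.0, 27.0], 0.87)]
scene short_pin [([471.0, 338.0, 20.0], 0.71)]
scene tray []
scene chute [([553.0, 169.0, 146.0], 0.92)]
scene feeder [([581.0, 29.0, -0.0], 0.76), ([362.0, 61.0, 3.0], 0.71)]Traceback (most recent call last):
  File "<stdin>", line 6, in <module>
ValueError: it knows: bearing, chute, feeder, oil, pin, piston, short_pin, socket, spanner, torch, tray
```

Run:
```python
from h import *
for cam in ["scene","side"]:
    sn=save(cam,cam+"1")
    for n in ["pin","short_pin","chute","torch","oil","socket","piston"]:
        print(cam,n,[(np.round(r["xyz"],0).tolist(),round(r["confidence"],2)) for r in models.place_of(n,cam)[:3]])
    for n in ["pin","short_pin"]:
        r=models.cut_out(n,cam)
        if r:
            X,u,v=cloud(cam,r[0]["pixels"],sn); X=X[X[:,2]>np.percentile(X[:,2],30)]
            c=np.median(X,0); q=X[:,:2]-X[:,:2].mean(0); w=np.linalg.svd(q,full_matrices=False)[2][0]
            print(n,c,X[:,2].max(),"dir",np.degrees(np.arctan2(w[1],w[0])),len(X),np.percentile(q@w,[2,98]))
    r=models.cut_out("chute",cam)
    if r:
        X,u,v=cloud(cam,r[0]["pixels"],sn); np.save(cam+"chute",X)
        # keep tilted surface: fit plane by RANSAC
        best=0;rng=np.random.default_rng(0)
        for _ in range(400):
            a=X[rng.choice(len(X),3,False)]; n=np.cross(a[1]-a[0],a[2]-a[0]); n/=np.linalg.norm(n)+1e-9
            if abs(abs(n[2])-np.cos(.28))>.02: continue
            k=abs((X-a[0])@n)<2
            if k.sum()>best: best=k.sum();bk=k;bn=n
        if best:
            P=X[bk];n=np.linalg.svd(P-P.mean(0),full_matrices=False)[2][2];n*=np.sign(n[2])
            print("chute plane",n,P.mean(0),best,len(X),"tilt",np.arccos(n[2]),"downhill az",np.degrees(np.arctan2(n[1],n[0])),P.min(0),P.max(0))
print(eyes.get_calibration("wrist")["mount"])
```

```text
scene pin [([487.0, 267.0, 27.0], 0.55)]
scene short_pin [([475.0, 339.0, 18.0], 0.76)]
scene chute [([551.0, 167.0, 144.0], 0.9)]
scene torch [([322.0, -360.0, -3.0], 0.9), ([472.0, 306.0, 3.0], 0.57)]
scene oil [([735.0, 8.0, 0.0], 0.67)]
scene socket [([624.0, 329.0, 0.0], 0.92)]
scene piston [([759.0, 168.0, 6.0], 0.75), ([757.0, 277.0, 2.0], 0.69)]
pin [488.17924206 277.54570784  39.3216723 ] 44.204905090607916 dir 3.53315218500305 462 [-35.68395466  31.44638169]
short_pin [472.2904209  344.56429732  31.39473839] 35.09432955009375 dir 3.6120703186363077 273 [-25.55181885  22.54319926]
chute plane [ 0.07130787 -0.26754172  0.96090406] [578.12519418  65.54214548 115.134593  ] 1063 2966 tilt 0.2805472360148764 downhill az -75.07589895061258 [ 523.55894555 -106.85751885   61.60752111] [641.79866793 179.20763888 149.72474943]
side pin [([479.0, 267.0, 25.0], 0.88)]
side short_pin [([471.0, 336.0, 23.0], 0.65)]
side chute [([551.0, 167.0, 145.0], 0.61), ([315.0, -363.0, -3.0], 0.22)]
side torch [([315.0, -362.0, 0.0], 0.73)]
side oil [([738.0, 8.0, 0.0], 0.8)]
side socket [([622.0, 330.0, 2.0], 0.95)]
side piston [([758.0, 166.0, 4.0], 0.82), ([755.0, 277.0, -3.0], 0.57)]
pin [480.36771596 276.52193062  37.99480098] 43.190837595070384 dir -175.8573175049228 411 [-32.76830734  31.00887725]
short_pin [467.39790692 343.33551187  29.88796945] 34.281724780434054 dir -173.33847704377666 301 [-24.49379586  23.78860369]
chute plane [ 0.04922569 -0.27091491  0.96134382] [571.08632937  57.09688337 114.04750746] 855 2309 tilt 0.2789545830477464 downhill az -79.7016154395058 [ 520.95953743 -165.20047616   49.40544814] [637.04095764 177.74789478 149.43661638]
[[-2.07606190e-04 -9.48830478e-01 -3.15785815e-01  8.24780548e+01]
 [ 9.99999351e-01  1.56745935e-04 -1.12839576e-03 -3.61016777e-02]
 [ 1.12015443e-03 -3.15785845e-01  9.48829830e-01 -1.43900103e+02]
 [ 0.00000000e+00  0.00000000e+00  0.00000000e+00  1.00000000e+00]]
```

View pics/scene.png

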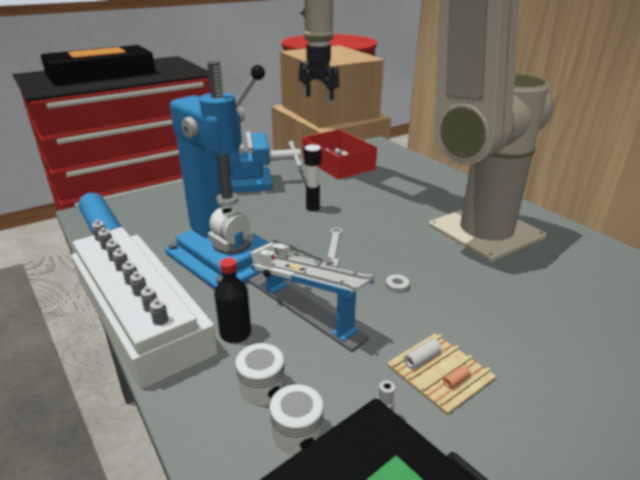

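```bash
ls pics
```

```text
scene.png
scene1.png
side1.png
```

View pics/side1.png

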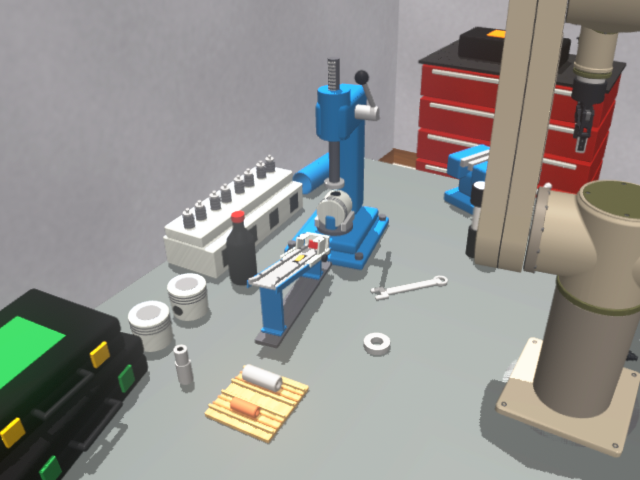

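The scene view shows the bright pin at about (423,352) px and the chute mouth at about (370,278) px. The side view shows the pin at (262,378), the chute from (255,280) to (325,240), the yellow catch at (299,258) and the red stop at (313,245). The network positions match both pictures.

```bash
cat >> h.py <<'E'
def plan(pos,R,n=None,polar=False):
    """rows from sensed pose to target"""
    s=sense(); p0=np.array(s["tool_pos"]); R0=Ro.from_euler('xyz',s["tcp_rot"],degrees=True)
    R=R if isinstance(R,Ro) else Ro.from_euler('xyz',R,degrees=True)
    pos=np.array(pos,float); w=(R0.inv()*R).as_rotvec()
    n=n or int(max(np.ceil(np.linalg.norm(pos-p0)/58),np.ceil(np.linalg.norm(w)/.18),1)); n=int(np.ceil(n/5)*5)
    cur=p0;Rc=R0
    for i in range(1,n+1):
        f=i/n
        if polar:
            a0=np.arctan2(p0[1],p0[0]);a1=np.arctan2(pos[1],pos[0]);r0=np.hypot(*p0[:2]);r1=np.hypot(*pos[:2])
            a=a0+(a1-a0)*f;r=r0+(r1-r0)*f; t=np.array([r*np.cos(a),r*np.sin(a),p0[2]+(pos[2]-p0[2])*f])
        else: t=p0+(pos-p0)*f
        Rt=R0*Ro.from_rotvec(w*f)
        d=np.round(Rc.inv().apply(t-cur),1); e=np.round((Rc.inv()*Rt).as_rotvec(),3)
        print([*map(float,d),*map(float,e)],end=",\n" if i%5 else "\n\n")
        cur=cur+Rc.apply(d); Rc=Rc*Ro.from_rotvec(e)
E
python3 - <<'E'
from h import *
plan([483,272,235],[180,0,-177],25,polar=True)
E
```

```text
[43.4, -3.4, -0.1, 0.0, -0.0, -0.117],
[43.4, -1.5, -0.2, 0.0, -0.0, -0.117],
[43.3, 0.5, -0.1, 0.0, -0.0, -0.117],
[43.1, 2.3, -0.2, 0.0, -0.0, -0.117],
[42.9, 4.2, -0.1, 0.0, -0.0, -0.117]

[42.4, 6.1, -0.2, 0.0, -0.0, -0.118],
[42.1, 8.0, -0.1, 0.0, -0.0, -0.117],
[41.4, 9.8, -0.2, 0.0, -0.0, -0.117],
[40.9, 11.6, -0.1, 0.0, -0.0, -0.117],
[40.3, 13.4, -0.2, 0.0, -0.0, -0.117]

[39.4, 15.0, -0.1, 0.0, -0.0, -0.117],
[38.7, 16.8, -0.2, 0.0, -0.0, -0.117],
[37.7, 18.3, -0.1, 0.0, -0.0, -0.117],
[36.8, 20.0, -0.1, 0.0, -0.0, -0.117],
[35.7, 21.5, -0.2, 0.0, -0.0, -0.117]

[34.7, 23.0, -0.1, 0.0, -0.0, -0.117],
[33.5, 24.4, -0.2, 0.0, 0.0, -0.117],
[32.3, 25.7, -0.1, 0.0, 0.0, -0.118],
[30.9, 27.2, -0.2, 0.0, 0.0, -0.117],
[29.7, 28.3, -0.1, 0.0, 0.0, -0.117]

[28.3, 29.6, -0.2, 0.0, 0.0, -0.117],
[26.8, 30.7, -0.1, 0.0, 0.0, -0.117],
[25.4, 31.7, -0.2, 0.0, 0.0, -0.117],
[23.9, 32.7, -0.1, 0.0, 0.0, -0.117],
[22.4, 33.7, -0.2, 0.0, 0.0, -0.117]
```

Run:
```python
from h import *
import h
plan([370,-150,250],[180,0,90],10)
class S: pass
h.sense=lambda: dict(tool_pos=[370,-150,250],tcp_rot=[180,0,90])
plan([483,272,235],[180,0,-177],10)
```

```text
[31.7, -35.8, -1.9, -0.0, -0.0, -0.13],
[36.1, -31.3, -1.8, -0.0, -0.0, -0.131],
[39.9, -26.4, -1.9, 0.0, -0.0, -0.13],
[43.0, -21.0, -1.9, 0.0, -0.0, -0.131],
[45.3, -15.2, -1.8, 0.0, -0.0, -0.13]

[47.0, -9.2, -1.9, 0.0, -0.0, -0.13],
[47.7, -3.0, -1.9, 0.0, -0.0, -0.131],
[47.7, 3.3, -1.8, 0.0, -0.0, -0.13],
[46.9, 9.4, -1.9, 0.0, -0.0, -0.131],
[45.3, 15.4, -1.9, 0.0, -0.0, -0.13]

[42.2, 11.3, 1.5, 0.0, 0.0, -0.162],
[39.8, 18.0, 1.5, -0.0, 0.0, -0.163],
[36.4, 24.1, 1.5, -0.0, 0.0, -0.162],
[32.0, 29.8, 1.5, -0.0, 0.0, -0.162],
[26.8, 34.5, 1.5, -0.0, 0.0, -0.163]

[20.8, 38.4, 1.5, -0.0, 0.0, -0.162],
[14.4, 41.3, 1.5, -0.0, 0.0, -0.162],
[7.5, 43.0, 1.5, -0.0, 0.0, -0.163],
[0.5, 43.7, 1.5, -0.0, 0.0, -0.162],
[-6.6, 43.2, 1.5, -0.0, 0.0, -0.162]
```

apply_moves(
  rows=[
    [32, -36, -2, 0, 0, -0.13],
    [36, -31, -2, 0, 0, -0.13],
    [40, -26, -2, 0, 0, -0.13],
    [43, -21, -2, 0, 0, -0.13],
    [45, -15, -2, 0, 0, -0.13],
  ],
  fingers=85,
)

```text
time: 2.02
tool_pos: [265.2, -363.8, 241.5]
tcp_rot: [180.0, 0.0, 52.8]
ft_force: [0.7, 0.1, 0.6]
finger_gap: 84.8
grip_force: 0.0
```

apply_moves(
  rows=[
    [47, -9, -2, 0, 0, -0.13],
    [48, -3, -2, 0, 0, -0.13],
    [48, 3, -2, 0, 0, -0.13],
    [47, 9, -2, 0, 0, -0.13],
    [45, 15, -2, 0, 0, -0.13],
  ],
)

```text
time: 2.65
tool_pos: [371.1, -149.1, 251.7]
tcp_rot: [179.9, 0.0, 90.0]
ft_force: [1.0, -0.4, 0.2]
finger_gap: 84.9
grip_force: 0.0
```

apply_moves(
  rows=[
    [42, 11, 1.5, 0, 0, -0.162],
    [40, 18, 1.5, 0, 0, -0.162],
    [36, 24, 1.5, 0, 0, -0.162],
    [32, 30, 1.5, 0, 0, -0.162],
    [27, 34, 1.5, 0, 0, -0.162],
  ],
)

```text
time: 3.28
tool_pos: [427.7, 61.2, 244.0]
tcp_rot: [180.0, 0.0, 136.5]
ft_force: [0.4, -1.2, -0.5]
finger_gap: 85.3
grip_force: 0.0
```

apply_moves(
  rows=[
    [21, 38, 1.5, 0, 0, -0.162],
    [14, 41, 1.5, 0, 0, -0.162],
    [7, 43, 1.5, 0, 0, -0.162],
    [0, 44, 1.5, 0, 0, -0.162],
    [-6, 43, 1.5, 0, 0, -0.162],
  ],
  fingers=50,
)

```text
time: 3.9
tool_pos: [485.7, 271.1, 236.3]
tcp_rot: [180.0, 0.0, -177.1]
ft_force: [-0.1, -1.2, 0.7]
finger_gap: 49.6
grip_force: 0.0
```

Run:
```python
from h import *
sn=save("wrist","w1"); print(sense()["tool_pos"],sense()["tcp_rot"])
for n in ["pin","short_pin"]:
    print(n,[(np.round(r["xyz"],1).tolist(),round(r["confidence"],2)) for r in models.place_of(n,"wrist")[:3]])
    r=models.cut_out(n,"wrist")
    if r:
        X,u,v=cloud("wrist",r[0]["pixels"],sn); print(len(X),u.mean(),v.mean(),X.min(0),X.max(0))
        zt=np.percentile(X[:,2],98); 
        T=X[X[:,2]>zt-6]; c=(np.percentile(T,2,axis=0)+np.percentile(T,98,axis=0))/2
        q=T[:,:2]-T[:,:2].mean(0); w=np.linalg.svd(q,full_matrices=False)[2][0]
        e=np.percentile(q@w,[1,99]); print("centre",T[:,:2].mean(0)+w*e.mean(),"len",np.ptp(e),"dir",np.degrees(np.arctan2(w[1],w[0])),"ztop",zt)
```

```text
[485.77146279 275.22622254 235.58053548] [ 1.79845555e+02  4.86091503e-03 -1.76521189e+02]
pin [([488.6, 269.3, 26.8], 0.75), ([551.8, 163.0, 144.6], 0.51)]
2789 304.6543564001434 201.77303693079958 [449.69329515 252.79643846  10.11609966] [531.30690822 287.25039677  43.00418942]
centre [485.27179095 270.21324691] len 68.16975391754846 dir 4.509729118719694 ztop 42.147789249212416
short_pin []
1398 383.3733905579399 189.1459227467811 [446.40777039 325.34534904   9.41756678] [502.16027443 351.34175275  35.22567683]
centre [471.35772786 336.78212637] len 48.304421318810775 dir 4.433172721405385 ztop 34.009795569023886
```

View pics/w1.png

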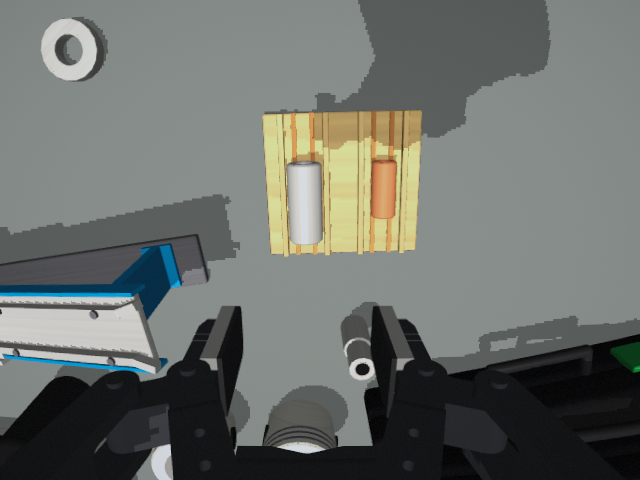

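The wrist picture shows the steel pin in the left groove at (305,202) px, the copper pin at (383,189) and the chute mouth at the left edge near (150,330). The arm was still settling when it was taken, so I measure again now that it is still.

```bash
cat >> h.py <<'E'
def pinfit(cam="wrist",name="pin"):
    s=sense(); sn=eyes.snapshot(cam); r=models.cut_out(name,cam)
    import h; old=h.sense; h.sense=lambda:s
    X,u,v=cloud(cam,r[0]["pixels"],sn); h.sense=old
    zt=np.percentile(X[:,2],98); T=X[X[:,2]>zt-6]
    q=T[:,:2]-T[:,:2].mean(0); w=np.linalg.svd(q,full_matrices=False)[2][0]
    e=np.percentile(q@w,[1,99]); c=T[:,:2].mean(0)+w*e.mean()
    print(name,"centre",c,"len",np.ptp(e),"dir",np.degrees(np.arctan2(w[1],w[0])),"ztop",zt); return c,w
E
python3 - <<'E'
from h import *
c,w=pinfit(); pinfit(name="short_pin")
print(sense()["tool_pos"],sense()["tcp_rot"])
yaw=np.degrees(np.arctan2(w[1],w[0])); yaw=yaw-180 if yaw>0 and yaw<90 else yaw
plan([c[0],c[1],60],[180,0,yaw],10)
E
```

```text
pin centre [486.08137908 270.21694833] len 68.09072840159193 dir 4.552367271731345 ztop 42.85008251632434
short_pin centre [471.81114209 338.64642867] len 48.703923361655384 dir 4.910914980563336 ztop 34.261291146413754
[485.50277701 268.69773883 236.64363411] [ 1.79997019e+02  2.98647600e-02 -1.77514616e+02]
[-0.1, 0.1, 17.7, 0.0, 0.0, -0.004],
[-0.0, 0.2, 17.6, 0.0, 0.0, -0.003],
[-0.1, 0.1, 17.7, 0.0, 0.0, -0.004],
[-0.0, 0.2, 17.7, 0.0, 0.0, -0.003],
[-0.1, 0.1, 17.6, 0.0, 0.0, -0.004]

[-0.0, 0.2, 17.7, 0.0, 0.0, -0.004],
[-0.1, 0.1, 17.7, 0.0, 0.0, -0.003],
[-0.1, 0.2, 17.6, 0.0, 0.0, -0.004],
[-0.0, 0.1, 17.7, 0.0, 0.0, -0.003],
[-0.1, 0.2, 17.6, 0.0, 0.001, -0.004]
```

apply_moves(
  rows=[
    [0, 0, 28, 0, 0, -0.007],
    [0, 0, 28, 0, 0, -0.007],
    [0, 0, 28, 0, 0, -0.007],
    [0, 0, 24, 0, 0, -0.007],
    [0, 0, 0, 0, 0, -0.007],
  ],
)

```text
time: 4.97
tool_pos: [483.9, 268.2, 126.3]
tcp_rot: [-179.9, -0.2, -175.5]
ft_force: [0.4, -0.8, 0.8]
finger_gap: 50.2
grip_force: 0.0
```

Run:
```python
from h import *
for i in range(3):
    print(sense()["tool_pos"],sense()["tcp_rot"]); c,w=pinfit()
yaw=np.degrees(np.arctan2(w[1],w[0])); yaw=yaw-180 if yaw>0 and yaw<90 else yaw
plan([c[0],c[1],19],[180,0,yaw],5)
```

```text
[483.91536043 268.23021262 126.32663811] [-179.91963419   -0.22172924 -175.4627626 ]
pin centre [486.15156582 270.03243213] len 68.0981163828281 dir 4.608496714299562 ztop 42.790778260691795
[485.7920567  269.28020611 129.26116611] [ 1.79987725e+02  4.23385230e-02 -1.75442190e+02]
pin centre [486.18660802 270.03627921] len 68.15979233910815 dir 4.709371819812584 ztop 42.74716905181058
[486.44317897 269.78659426 130.14031241] [ 1.79949455e+02  1.46366583e-01 -1.75437766e+02]
pin centre [486.24579595 270.09344342] len 68.18286874652335 dir 4.615666873970963 ztop 42.739035293202846
[0.1, 0.0, 22.2, 0.0, 0.0, -0.0],
[0.0, 0.1, 22.2, 0.0, 0.001, -0.0],
[0.1, -0.0, 22.1, 0.0, 0.0, -0.0],
[-0.0, 0.0, 22.2, 0.001, 0.001, -0.001],
[0.0, 0.1, 22.2, -0.0, 0.0, 0.0]
```

apply_moves(
  rows=[
    [0, 0.3, 27, 0, 0, 0],
    [0, 0, 27, 0, 0, 0],
    [0, 0, 24, 0, 0, 0],
    [0, 0, 18, 0, 0, 0],
    [0, 0, 8, 0, 0, 0],
  ],
  fingers=45,
)

```text
time: 5.9
tool_pos: [485.1, 269.8, 23.6]
tcp_rot: [-180.0, -0.0, -175.4]
ft_force: [0.1, -0.5, -0.0]
finger_gap: 45.0
grip_force: 0.0
```

apply_moves(
  rows=[
    [0, 0, 3, 0, 0, 0],
    [0, 0, 3, 0, 0, 0],
    [0, 0, 0, 0, 0, 0],
    [0, 0, 0, 0, 0, 0],
    [0, 0, 0, 0, 0, 0],
  ],
)

```text
time: 6.52
tool_pos: [485.6, 270.0, 18.6]
tcp_rot: [180.0, 0.0, -175.4]
ft_force: [-0.3, 0.0, 0.1]
finger_gap: 44.9
grip_force: 0.0
```

apply_moves(
  rows=[
    [0, 0, 0, 0, 0, 0],
    [0, 0, 0, 0, 0, 0],
    [0, 0, 0, 0, 0, 0],
    [0, 0, 0, 0, 0, 0],
    [0, 0, 0, 0, 0, 0],
  ],
  fingers=20,
  grip_force=40,
)

```text
time: 7.15
tool_pos: [485.6, 269.6, 18.7]
tcp_rot: [-180.0, 0.0, -175.4]
ft_force: [-0.8, -3.9, 5.2]
finger_gap: 28.7
grip_force: 39.4
```

apply_moves(
  rows=[
    [0, 0, -5, 0, 0, 0],
    [0, 0, -15, 0, 0, 0],
    [0, 0, -40, 0, 0, 0],
    [0, 0, -55, 0, 0, 0],
    [0, 0, -55, 0, 0, 0],
  ],
)

```text
time: 7.78
tool_pos: [485.0, 269.9, 190.6]
tcp_rot: [180.0, 0.0, -175.4]
ft_force: [0.3, 0.8, -1.8]
finger_gap: 27.9
grip_force: 40.0
```

Run:
```python
from h import *
plan([610,220,300],[180,0,103],10)
```

```text
[-12.1, -6.0, -10.9, 0.0, -0.0, 0.142],
[-12.7, -4.2, -11.0, 0.0, -0.0, 0.143],
[-13.3, -2.3, -10.9, 0.0, -0.0, 0.142],
[-13.5, -0.5, -11.0, 0.0, -0.0, 0.143],
[-13.3, 1.5, -10.9, 0.0, -0.0, 0.142]

[-13.1, 3.4, -10.9, 0.0, -0.0, 0.143],
[-12.4, 5.2, -11.0, 0.0, -0.0, 0.142],
[-11.6, 6.8, -10.9, 0.0, -0.0, 0.142],
[-10.4, 8.5, -11.0, 0.0, -0.0, 0.143],
[-9.2, 9.9, -10.9, 0.0, -0.0, 0.142]
```

Run:
```python
from h import *
plan([556,150,270],[180,0,103],10)
```

```text
[-6.1, -12.5, -7.9, 0.0, -0.0, 0.142],
[-7.8, -11.5, -8.0, 0.0, -0.0, 0.143],
[-9.4, -10.3, -7.9, 0.0, -0.0, 0.142],
[-10.8, -8.9, -8.0, 0.0, -0.0, 0.143],
[-11.9, -7.2, -7.9, 0.0, -0.0, 0.142]

[-12.8, -5.5, -8.0, 0.0, -0.0, 0.143],
[-13.5, -3.6, -7.9, 0.0, -0.0, 0.142],
[-13.8, -1.6, -7.9, 0.0, -0.0, 0.142],
[-13.9, 0.3, -8.0, 0.0, -0.0, 0.143],
[-13.8, 2.3, -7.9, 0.0, -0.0, 0.142]
```

apply_moves(
  rows=[
    [-6, -12, -8, 0, 0, 0.142],
    [-8, -11, -8, 0, 0, 0.142],
    [-9, -10, -8, 0, 0, 0.142],
    [-11, -9, -8, 0, 0, 0.142],
    [-12, -7, -8, 0, 0, 0.142],
  ],
)

```text
time: 8.4
tool_pos: [521.1, 211.0, 229.4]
tcp_rot: [180.0, 0.0, 143.7]
ft_force: [0.0, -0.8, -2.8]
finger_gap: 28.5
grip_force: 40.0
```

apply_moves(
  rows=[
    [-13, -5, -8, 0, 0, 0.142],
    [-13, -4, -8, 0, 0, 0.142],
    [-14, -2, -8, 0, 0, 0.142],
    [-14, 0, -8, 0, 0, 0.142],
    [-14, 2, -8, 0, 0, 0.142],
  ],
)

```text
time: 9.02
tool_pos: [556.0, 150.6, 269.4]
tcp_rot: [180.0, -0.0, 103.0]
ft_force: [0.5, -0.8, -2.7]
finger_gap: 28.1
grip_force: 40.0
```

apply_moves(
  rows=[
    [0, 0, 0, 0, 0, 0],
    [0, 0, 0, 0, 0, 0],
    [0, 0, 0, 0, 0, 0],
    [0, 0, 0, 0, 0, 0],
    [0, 0, 0, 0, 0, 0],
  ],
)

```text
time: 9.65
tool_pos: [555.8, 151.1, 268.1]
tcp_rot: [-180.0, -0.0, 103.3]
ft_force: [-0.4, -1.0, -3.1]
finger_gap: 28.2
grip_force: 40.0
```

```bash
cat >> h.py <<'E'
def chutefit(cam):
    s=sense(); sn=eyes.snapshot(cam); r=models.cut_out("chute",cam)
    import h; old=h.sense; h.sense=lambda:s
    X,u,v=cloud(cam,r[0]["pixels"],sn); h.sense=old
    return X,u,v,sn
E
python3 - <<'E'
from h import *
s=sense();print(s["tool_pos"],s["tcp_rot"],s["finger_gap"],s["ft_force"])
X,u,v,sn=chutefit("wrist"); np.savez("cw",X=X,u=u,v=v); cv2.imwrite("pics/w2.png",sn[0][:,:,::-1])
for n in ["chute","feeder"]: print(n,[(np.round(r["xyz"],1).tolist(),round(r["confidence"],2)) for r in models.place_of(n,"wrist")[:3]])
d=np.array([np.cos(np.radians(-77)),np.sin(np.radians(-77))])
best=0;rng=np.random.default_rng(0)
for _ in range(1500):
    a=X[rng.choice(len(X),3,False)]; n=np.cross(a[1]-a[0],a[2]-a[0]); n/=np.linalg.norm(n)+1e-9
    if abs(abs(n[2])-np.cos(.28))>.012: continue
    k=abs((X-a[0])@n)<1.2
    if k.sum()>best: best=k.sum();bk=k
P=X[bk];n=np.linalg.svd(P-P.mean(0),full_matrices=False)[2][2];n*=np.sign(n[2])
print("plane",n,P.mean(0),best,len(X),"tilt",np.arccos(n[2]),"az",np.degrees(np.arctan2(n[1],n[0])))
E
```

```text
[555.75555562 151.11963354 268.11886356] [-1.79983453e+02 -3.23550695e-03  1.03282648e+02] 28.24729650977063 [-0.422927   -1.02398034 -3.0912627 ]
chute [([552.3, 164.5, 144.2], 0.77), ([621.3, 329.4, -2.0], 0.63)]
feeder []
plane [ 0.05223207 -0.25043087  0.96672447] [559.76419562 120.31223615 133.38485738] 2337 5248 tilt 0.25869570431800204 az -78.21878076644981
```

View pics/w2.png

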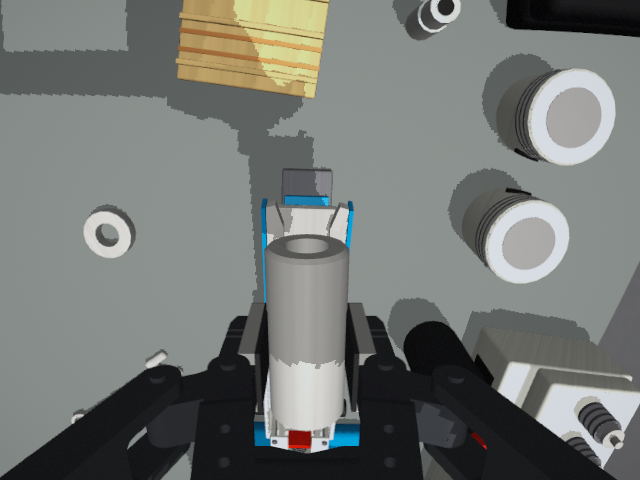

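The picture shows the long pin held centrally between the pads at (307,330) px, with the chute mouth at (305,215) and the red stop at (300,438). I need the chute's centre line more precisely.

```bash
cat >> h.py <<'E'
def cframe(o=(552,166.5,144.5),az=-78,tilt=.28):
    a=np.radians(az); x=np.array([np.cos(a)*np.cos(tilt),np.sin(a)*np.cos(tilt),-np.sin(tilt)])
    y=np.array([-np.sin(a),np.cos(a),0]); return np.array(o),np.array([x,y,np.cross(x,y)])
E
python3 - <<'E'
from h import *
o,A=cframe()
def an(X,tag):
    Q=(X-o)@A.T
    for a in range(0,260,20):
        k=(Q[:,0]>a)&(Q[:,0]<a+20)&(Q[:,2]>-6)&(Q[:,2]<12)
        if k.sum()>25:
            q=Q[k]; print(tag,a,k.sum(),"y",np.round(np.percentile(q[:,1],[1,99]),1),"z",np.round(np.percentile(q[:,2],[5,25,50,75,95]),1))
    k=(abs(Q[:,1])<45)&(abs(Q[:,2])<12)&(Q[:,0]>-30);print(tag,"xmin",np.percentile(Q[k,0],[.2,1]))
sn=eyes.snapshot("wrist"); X,u,v=cloud("wrist",None,sn); an(X,"w")
p=sn[0].astype(int); red=(p[:,:,0]>150)&(p[:,:,1]<60)&(p[:,:,2]<60)
for cam in ["scene","side"]:
    sn=eyes.snapshot(cam); X,u,v=cloud(cam,None,sn); an(X,cam)
    p=sn[0].astype(int); red=(p[:,:,0]>130)&(p[:,:,1]<60)&(p[:,:,2]<60)
    Y,u,v=cloud(cam,red,sn); Q=(Y-o)@A.T; k=(abs(Q[:,1])<30)&(Q[:,0]>200)&(Q[:,0]<300)&(abs(Q[:,2]-15)<25)
    if k.any(): print("red",k.sum(),np.round(np.percentile(Q[k],[2,50,98],axis=0),1).tolist())
E
```

```text
w 0 2203 y [-28.8  32. ] z [0.5 1.2 1.8 2.8 8.8]
w 20 254 y [-29.5  32.4] z [0.5 1.2 1.8 2.4 3. ]
w 40 40 y [-29.7 -28.3] z [1.3 1.9 2.3 2.7 3.1]
w 60 32 y [-29.9 -28.6] z [1.5 2.  2.3 2.6 3.1]
w 160 259 y [-31.1 259.7] z [-4.8  1.5  5.   8.5 11. ]
w 180 1237 y [-32.1 339.9] z [-4.9 -1.2  3.6  8.5 11.5]
w 200 309 y [-34.4 234.4] z [-4.7 -0.4  4.5  6.9 11.1]
w 220 285 y [-43.4 231.6] z [-5.6 -0.4  4.4  6.2  8. ]
w 240 190 y [-35.4  34.5] z [2.8 5.6 6.4 7.8 8.9]
w xmin [-7.17685582 -6.53552019]
scene 0 283 y [-1569.    31.] z [-3.3 -0.3  1.1  5.9  9.3]
scene 20 284 y [-1576.     32.2] z [-4.6 -0.3  1.5  6.4 10.1]
scene 40 258 y [-1581.5    32.9] z [-4.3 -0.2  1.3  6.3  8.9]
scene 60 229 y [-1582.6    32.2] z [-4.6  0.   1.5  5.9  9.4]
scene 80 189 y [-528.7   31.9] z [-4.5  0.1  1.4  5.9  8.1]
scene 100 153 y [-532.3   31.6] z [-3.6  0.4  1.2  5.7  7.9]
scene 120 147 y [-20.8  32.1] z [-4.3  0.2  1.2  5.2  8.7]
scene 140 148 y [-33.4  34.8] z [-3.8  0.3  1.4  4.9  7.8]
scene 160 459 y [-35. 268.] z [-3.9  0.7  3.9  7.1 10.8]
scene 180 749 y [-32.6 342.7] z [-4.9 -1.   3.6  7.6 11.3]
sc
[... 301 characters left out ...]
 [-3.7  0.5  1.7  6.5  9.8]
side 40 131 y [-505.5   29.5] z [-3.9  0.5  1.7  5.7  9. ]
side 60 120 y [-32.4  30.3] z [-2.4  0.6  1.6  4.9  8.5]
side 80 121 y [-32.5  28.7] z [-2.6  0.7  1.8  5.   8.3]
side 100 108 y [-32.2  30.1] z [-2.2  0.7  1.8  5.6  8.4]
side 120 110 y [-33.   29.5] z [-2.6  0.9  1.7  6.4 10.1]
side 140 113 y [-37.3  32.2] z [-2.5  0.7  2.   5.9  8.5]
side 160 293 y [-37.3 250.9] z [-4.1  0.9  3.2  7.  10.3]
side 180 459 y [-37.2 339.4] z [-4.7 -0.1  3.9  7.3 11.4]
side 200 159 y [-45.9 233.1] z [-4.2  0.4  3.5  6.4  9.2]
side 220 249 y [-47.3 903.6] z [-4.9 -0.7  2.6  6.5 10.1]
side 240 177 y [-38.4 901. ] z [-3.1  0.7  3.   7.1 10.8]
side xmin [-7.01035079 -3.82457788]
```

```bash
cat >> h.py <<'E'
def cpose(x,y,z,o=(553.5,166.8,144.7),az=-78.5):
    o,A=cframe(o,az); R=Ro.from_matrix(np.array([-A[0],A[1],-A[2]]).T)
    return o+np.array([x,y,z])@A,R
def inch(o=(553.5,166.8,144.7),az=-78.5):
    s=sense(); o,A=cframe(o,az); R=Ro.from_euler('xyz',s["tcp_rot"],degrees=True)
    print("TCP in chute",np.round(A@(np.array(s["tool_pos"])-o),2),"F",np.round(A@s["ft_force"],2),"roterr",np.round(np.degrees((cpose(0,0,0)[1].inv()*R).as_rotvec()),2),"t",s["time"],"gap",s["finger_gap"])
E
python3 - <<'E'
from h import *
inch(); plan(*cpose(100,0,45),10)
E
```

```text
TCP in chute [-18.69  -0.77 123.22] F [ 0.82 -0.09 -2.39] roterr [  0.24 -16.04  -1.73] t 10.0 gap 28.239069316842517
[-9.2, -0.2, 10.8, -0.0, 0.028, 0.003],
[-9.6, -0.2, 10.5, -0.001, 0.028, 0.003],
[-9.8, -0.1, 10.3, -0.0, 0.028, 0.003],
[-10.1, -0.2, 10.0, -0.001, 0.028, 0.003],
[-10.4, -0.1, 9.7, -0.0, 0.028, 0.003]

[-10.7, -0.0, 9.4, -0.001, 0.028, 0.003],
[-10.9, -0.1, 9.1, 0.0, 0.028, 0.003],
[-11.2, -0.0, 8.8, -0.0, 0.028, 0.003],
[-11.4, 0.0, 8.4, -0.001, 0.028, 0.003],
[-11.6, 0.1, 8.2, -0.0, 0.028, 0.003]
```

apply_moves(
  rows=[
    [-9, -0.2, 11, 0, 0.028, 0.003],
    [-9.5, -0.2, 10.5, 0, 0.028, 0.003],
    [-10, 0, 10, 0, 0.028, 0.003],
    [-10, -0.2, 10, 0, 0.028, 0.003],
    [-10.5, 0, 9.5, 0, 0.028, 0.003],
  ],
)

```text
time: 10.62
tool_pos: [565.7, 104.8, 213.6]
tcp_rot: [-179.9, -8.1, 102.3]
ft_force: [0.5, 0.3, -2.2]
finger_gap: 28.6
grip_force: 40.0
```

apply_moves(
  rows=[
    [-10.5, 0, 9.5, 0, 0.028, 0.003],
    [-11, 0, 9, 0, 0.028, 0.003],
    [-11, 0, 9, 0, 0.028, 0.003],
    [-11.5, 0, 8.5, 0, 0.028, 0.003],
    [-11.5, 0, 8, 0, 0.028, 0.003],
  ],
)

```text
time: 11.25
tool_pos: [575.2, 60.2, 159.8]
tcp_rot: [-179.7, -16.1, 101.5]
ft_force: [0.4, -0.1, -2.2]
finger_gap: 28.3
grip_force: 40.0
```

apply_moves(
  rows=[
    [0, 0, 0, 0, 0, 0],
    [0, 0, 0, 0, 0, 0],
    [0, 0, 0, 0, 0, 0],
    [0, 0, 0, 0, 0, 0],
    [0, 0, 0, 0, 0, 0],
  ],
)

```text
time: 11.88
tool_pos: [575.2, 61.2, 160.9]
tcp_rot: [-179.8, -16.0, 101.5]
ft_force: [0.2, -1.0, -3.0]
finger_gap: 28.4
grip_force: 40.0
```

Run:
```python
from h import *
inch()
s=sense();sn=save("wrist","w3"); 
import h; h.sense=lambda:s
X,u,v=cloud("wrist",None,sn); o,A=cframe((553.5,166.8,144.7),-78.5); Q=(X-o)@A.T
k=(abs(Q[:,1])<50)
for a in range(-10,130,10):
    for lo,hi in [(-4,3),(3,12),(45,58),(50,80)]:
        m=k&(Q[:,0]>a)&(Q[:,0]<a+10)&(Q[:,2]>lo)&(Q[:,2]<hi)
        if m.sum()>15: q=Q[m];print(a,(lo,hi),m.sum(),"y",np.round(np.percentile(q[:,1],[1,50,99]),1),"z",np.round(np.percentile(q[:,2],[50,98]),1))
```

```text
TCP in chute [99.17  0.2  45.38] F [ 1.84 -0.03 -2.57] roterr [ 0.22 -0.02 -0.01] t 11.875 gap 28.403521338922857
-10 (-4, 3) 208 y [-30.3   1.3  30.6] z [1.3 2.8]
-10 (3, 12) 503 y [-26.2 -18.6  26.4] z [8.3 9.8]
0 (-4, 3) 2588 y [-30.3   0.3  30.8] z [1.5 2.8]
0 (3, 12) 910 y [-30.1 -13.   30.3] z [8.2 9.6]
10 (-4, 3) 2569 y [-30.2   0.2  30.7] z [1.5 2.8]
10 (3, 12) 791 y [-29.7  -1.5  29.8] z [8.3 9.7]
20 (-4, 3) 2454 y [-30.    0.5  30.6] z [1.4 2.7]
20 (3, 12) 784 y [-29.8  -5.5  29.7] z [ 8.5 11.3]
30 (-4, 3) 2330 y [-30.3   0.2  30.7] z [1.4 2.8]
30 (3, 12) 757 y [-29.5  -2.9  29.8] z [ 8.4 11.1]
40 (-4, 3) 2288 y [-30.4   0.2  30.9] z [1.4 2.8]
40 (3, 12) 710 y [-29.4  -8.   30.4] z [8.3 9.7]
50 (-4, 3) 2165 y [-30.4   0.2  30.9] z [1.4 2.7]
50 (3, 12) 670 y [-28.7   7.1  30.1] z [8.2 9.5]
60 (-4, 3) 2075 y [-30.3   0.6  30.8] z [1.4 2.8]
60 (3, 12) 645 y [-29.9 -15.2  30.1] z [8.2 9.6]
60 (45, 58) 955 y [-13.1   1.3  15.8] z [47.8 57.7]
60 (50, 80) 2349 y [-12.6   1.4  15.4] z [64.7 68.8]
70 (-4, 3) 1555 y [-30.4  -0.3  30.9] z [1.4 2.7]
70 (3, 12) 544 y [-29.9 -15.3  30.3]
[... 287 characters left out ...]
-19.    1.8  22.1] z [66.9 79. ]
90 (-4, 3) 635 y [-30.7 -22.   31.2] z [1.6 2.9]
90 (3, 12) 140 y [-30.  -19.7  30.8] z [8.2 9.2]
90 (45, 58) 165 y [-25.8 -12.7  28.4] z [55.9 57.9]
90 (50, 80) 3545 y [-25.8   1.4  28.9] z [67.1 78.3]
100 (-4, 3) 606 y [-30.6 -22.1  31.1] z [1.6 2.9]
100 (3, 12) 131 y [-30.1 -19.6  30.9] z [8.2 9.5]
100 (50, 80) 2111 y [-12.8   1.8  15.9] z [66.9 77.6]
110 (-4, 3) 231 y [-30.8 -24.5  31.2] z [1.8 2.8]
110 (3, 12) 17 y [-30.3 -28.4  31.1] z [3.3 3.5]
110 (45, 58) 23 y [-13.2  15.9  16.2] z [57.6 57.9]
110 (50, 80) 1656 y [-12.6   1.4  15.8] z [66.7 69. ]
120 (45, 58) 26 y [-13.4  15.5  16. ] z [56.6 57.9]
120 (50, 80) 1517 y [-12.7   1.4  15.5] z [66.8 68.9]
```

View pics/w3.png

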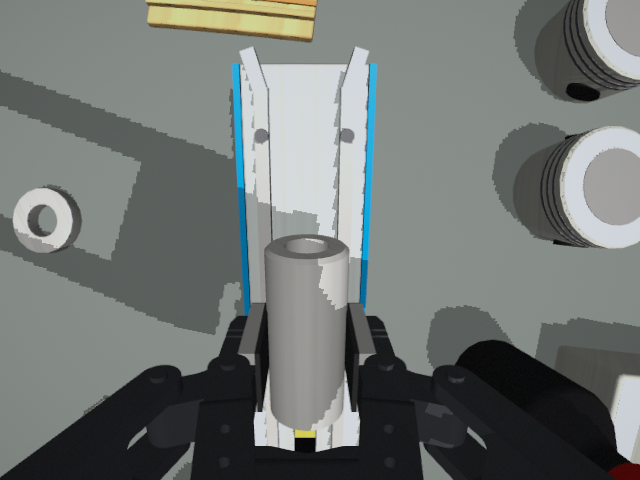

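The picture shows the chute straight and symmetric under the pin: left edge at 237 px, right edge at 372 px, brass catch at (305,434). The pin sits about 1 mm to the +y side, so I shift it and lower it.

apply_moves(
  rows=[
    [0, -0.5, 8, 0, 0, 0],
    [0, -0.5, 8, 0, 0, 0],
    [0, 0, 8, 0, 0, 0],
    [0, 0, 5, 0, 0, 0],
    [0, 0, 3, 0, 0, 0],
  ],
)

```text
time: 12.55
tool_pos: [572.0, 69.4, 129.3]
tcp_rot: [-179.7, -16.1, 101.5]
ft_force: [-0.2, 0.2, -1.9]
finger_gap: 28.3
grip_force: 40.0
```

apply_moves(
  rows=[
    [0, 0, 1, 0, 0, 0],
    [0, 0, 1, 0, 0, 0],
    [0, 0, 0.5, 0, 0, 0],
    [0, 0, 0, 0, 0, 0],
    [0, 0, 0, 0, 0, 0],
  ],
)

```text
time: 13.18
tool_pos: [572.1, 69.9, 127.5]
tcp_rot: [-179.8, -16.0, 101.5]
ft_force: [-0.4, 0.7, -2.5]
finger_gap: 28.2
grip_force: 40.0
```

```bash
python3 -c "
from h import *
inch()"
```

```text
TCP in chute [99.53 -1.06 10.75] F [-0.02 -0.31 -2.57] roterr [ 0.23 -0.    0.03] t 13.175 gap 28.167151210129855
```

apply_moves(
  rows=[
    [0, 0, 0.5, 0, 0, 0],
    [0, 0, 0.5, 0, 0, 0],
    [0, 0, 0.5, 0, 0, 0],
    [0, 0, 0, 0, 0, 0],
    [0, 0, 0, 0, 0, 0],
  ],
)

```text
time: 13.8
tool_pos: [572.0, 70.4, 126.0]
tcp_rot: [-179.8, -16.0, 101.5]
ft_force: [0.6, -0.3, -2.3]
finger_gap: 28.4
grip_force: 40.0
```

```bash
python3 -c "
from h import *
inch()"
```

```text
TCP in chute [99.54 -1.09  9.15] F [ 1.04  0.49 -2.1 ] roterr [ 0.24 -0.01  0.03] t 13.8 gap 28.41650461370219
```

apply_moves(
  rows=[
    [0, 0, 0.5, 0, 0, 0],
    [0, 0, 0.5, 0, 0, 0],
    [0, 0, 0, 0, 0, 0],
    [0, 0, 0, 0, 0, 0],
    [0, 0, 0, 0, 0, 0],
  ],
)

```text
time: 14.42
tool_pos: [572.0, 70.6, 125.2]
tcp_rot: [-179.8, -16.0, 101.5]
ft_force: [-0.5, -0.7, -0.2]
finger_gap: 28.9
grip_force: 40.3
```

```bash
python3 -c "
from h import *
inch()"
```

```text
TCP in chute [99.53 -1.08  8.3 ] F [ 0.64 -0.6   0.02] roterr [ 0.23 -0.    0.03] t 14.425 gap 28.882299394197904
```

apply_moves(
  rows=[
    [0, 0, 0, 0, 0, 0],
    [0, 0, 0, 0, 0, 0],
    [0, 0, 0, 0, 0, 0],
    [0, 0, 0, 0, 0, 0],
    [0, 0, 0, 0, 0, 0],
  ],
  fingers=48,
)

```text
time: 15.05
tool_pos: [571.9, 70.6, 125.0]
tcp_rot: [-179.8, -16.0, 101.5]
ft_force: [0.1, -0.3, 0.1]
finger_gap: 48.2
grip_force: 0.0
```

apply_moves(
  rows=[
    [0, 0, -5, 0, 0, 0],
    [0, 0, -12, 0, 0, 0],
    [0, 0, -18, 0, 0, 0],
    [0, 0, -18, 0, 0, 0],
    [0, 0, -10, 0, 0, 0],
  ],
)

```text
time: 15.68
tool_pos: [576.7, 53.0, 187.9]
tcp_rot: [-179.9, -16.0, 101.5]
ft_force: [1.1, 0.5, 0.2]
finger_gap: 47.8
grip_force: 0.0
```

Run:
```python
from h import *
inch()
s=sense();sn=save("wrist","w4"); 
import h; h.sense=lambda:s
X,u,v=cloud("wrist",None,sn); o,A=cframe((553.5,166.8,144.7),-78.5); Q=(X-o)@A.T
m=(abs(Q[:,1])<18)&(Q[:,2]>20)&(Q[:,2]<36)
q=Q[m]; print("x",np.percentile(q[:,0],[.5,99.5]))
for a in range(50,150,10):
    r=q[(q[:,0]>a)&(q[:,0]<a+10)]
    if len(r)>10: print(a,len(r),np.round(np.percentile(r[:,1],[1,99]),1),np.round(np.percentile(r[:,2],[98]),1))
```

```text
TCP in chute [9.966e+01 3.000e-02 7.366e+01] F [-0.29  1.2   0.16] roterr [ 0.08 -0.06  0.01] t 15.675 gap 47.82585016570033
x [ 64.14542101 132.95035334]
60 858 [-10.8  16.7] [31.6]
70 1135 [-11.  17.] [31.8]
80 1087 [-11.1  17.2] [31.9]
90 1017 [-11.2  16.9] [31.8]
100 991 [-11.   17.2] [31.7]
110 925 [-11.1  16.9] [31.8]
120 898 [-11.   17.2] [31.9]
130 286 [-11.   16.7] [31.7]
```

View pics/w4.png

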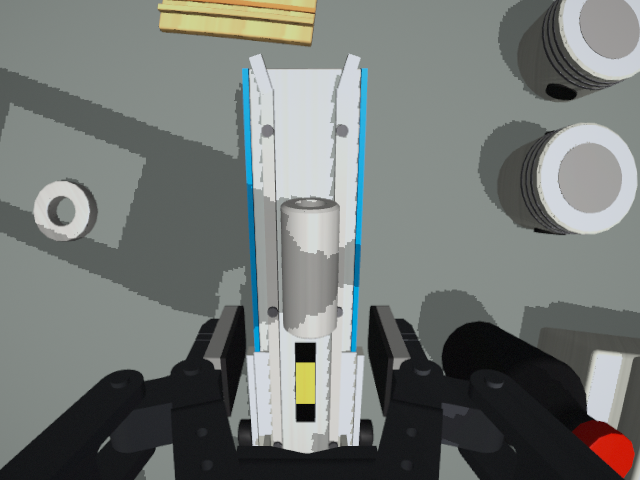

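The pin is seated in the trough at (310,268) px. The catch shows at (305,384), with its slot from about row 343 to 422.

Run:
```python
from h import *
inch()
s=sense();sn=eyes.snapshot("wrist"); 
import h; h.sense=lambda:s
p=sn[0].astype(int); o,A=cframe((553.5,166.8,144.7),-78.5)
ye=(p[:,:,0]>150)&(p[:,:,1]>130)&(p[:,:,2]<110); ye[:,:270]=0; ye[:,350:]=0; ye[:330]=0
X,u,v=cloud("wrist",ye,sn); Q=(X-o)@A.T; print("catch",np.round(np.percentile(Q,[1,50,99],axis=0),1).tolist(), v.min(),v.max())
i=np.argsort(Q[:,0]);print(np.round(Q[i[::len(i)//8]],1).tolist())
X,u,v=cloud("wrist",None,sn); Q=(X-o)@A.T; q=Q[(abs(Q[:,1]-1)<18)&(Q[:,2]>20)&(Q[:,2]<36)]; print("pin x",np.percentile(q[:,0],[.5,99.5]),"y",np.percentile(q[:,1],[1,99]))
T,R=cpose(38,-0.5,60); T2=cpose(32,-0.5,60)[0]
plan(T2,R*Ro.from_rotvec([0,-.28,0]),5)
```

```text
TCP in chute [99.72  0.35 74.47] F [-0.37  0.27  0.33] roterr [ 0.03 -0.08 -0.  ] t 15.725 gap 47.972214966047325
catch [[169.2, -5.7, 1.0], [182.6, 0.0, 3.9], [196.6, 5.7, 6.8]] 362 402
[[168.2, 1.9, 3.0], [172.2, 3.8, 1.5], [175.7, 0.6, 2.0], [179.2, 1.9, 3.4], [182.6, 1.3, 3.8], [186.1, -1.9, 4.4], [189.7, 3.8, 5.7], [193.1, -3.2, 5.3]]
pin x [ 64.14817205 132.97407714] y [-11.09559574  16.91105826]
[13.5, -0.2, 2.9, -0.0, -0.056, 0.0],
[13.7, -0.1, 2.1, -0.0, -0.055, 0.0],
[13.8, -0.2, 1.3, -0.0, -0.056, 0.0],
[13.9, -0.2, 0.6, -0.0, -0.056, 0.0],
[13.8, -0.1, -0.2, -0.001, -0.056, 0.0]
```

apply_moves(
  rows=[
    [13.5, 0, 3, 0, -0.056, 0],
    [13.7, 0, 2, 0, -0.056, 0],
    [13.8, 0, 1.3, 0, -0.056, 0],
    [13.8, 0, 0.6, 0, -0.056, 0],
    [13.8, 0, 0, 0, -0.056, 0],
  ],
  fingers=0,
  grip_force=30,
)

```text
time: 16.4
tool_pos: [561.3, 121.7, 189.6]
tcp_rot: [-179.7, 0.1, 101.5]
ft_force: [-0.2, -0.2, 0.0]
finger_gap: -0.2
grip_force: 0.0
```

apply_moves(
  rows=[
    [0, 0, 0, 0, 0, 0],
    [0, 0, 0, 0, 0, 0],
    [0, 0, 0, 0, 0, 0],
    [0, 0, 0, 0, 0, 0],
    [0, 0, 0, 0, 0, 0],
  ],
)

```text
time: 17.02
tool_pos: [562.0, 120.7, 190.2]
tcp_rot: [-179.8, -0.0, 101.5]
ft_force: [-0.7, -0.0, 0.5]
finger_gap: 0.1
grip_force: 0.0
```

Run:
```python
from h import *
inch()
T,R=cpose(38,0.3,11); plan(T,R*Ro.from_rotvec([0,-.28,0]),5)
```

```text
TCP in chute [32.47 -0.9  56.64] F [-0.21 -0.66  0.42] roterr [  0.24 -16.04   0.04] t 17.025 gap 0.06662376605545475
[1.5, 0.3, 9.1, -0.001, -0.0, -0.0],
[1.4, 0.2, 9.1, -0.001, -0.0, -0.0],
[1.5, 0.3, 9.0, -0.001, -0.0, -0.0],
[1.4, 0.3, 9.1, -0.0, -0.0, -0.0],
[1.5, 0.2, 9.1, -0.001, -0.0, -0.0]
```

apply_moves(
  rows=[
    [1.5, 0.3, 11, 0, 0, 0],
    [1.5, 0.3, 12, 0, 0, 0],
    [1.5, 0.3, 11, 0, 0, 0],
    [1.5, 0.3, 8, 0, 0, 0],
    [1, 0, 3.5, 0, 0, 0],
  ],
)

```text
time: 17.65
tool_pos: [561.0, 128.4, 143.7]
tcp_rot: [-179.7, -0.0, 101.5]
ft_force: [0.2, -1.1, 0.7]
finger_gap: 0.1
grip_force: 0.0
```

apply_moves(
  rows=[
    [-3.85, 0, 1.1, 0, 0, 0],
    [-3.85, 0, 1.1, 0, 0, 0],
    [-3.85, 0, 1.1, 0, 0, 0],
    [-3.85, 0, 1.1, 0, 0, 0],
    [-3.85, 0, 1.1, 0, 0, 0],
  ],
)

```text
time: 18.27
tool_pos: [565.5, 109.2, 139.3]
tcp_rot: [-179.8, -0.0, 101.5]
ft_force: [-0.3, 0.7, 1.0]
finger_gap: 0.2
grip_force: 0.4
```

Run:
```python
from h import *
inch()
```

```text
TCP in chute [58.05  0.23 11.12] F [-1.   -0.15  0.77] roterr [  0.22 -16.04   0.  ] t 18.275 gap 0.22978411132197377
```

apply_moves(
  rows=[
    [-5.3, 0, 1.5, 0, 0, 0],
    [-5.3, 0, 1.5, 0, 0, 0],
    [-5.3, 0, 1.5, 0, 0, 0],
    [-5.3, 0, 1.5, 0, 0, 0],
    [-5.3, 0, 1.5, 0, 0, 0],
  ],
)

```text
time: 18.9
tool_pos: [570.6, 83.1, 131.6]
tcp_rot: [-179.8, 0.0, 101.5]
ft_force: [0.0, -0.5, 0.9]
finger_gap: 0.3
grip_force: 0.4
```

apply_moves(
  rows=[
    [-5.3, 0, 1.5, 0, 0, 0],
    [-5.3, 0, 1.5, 0, 0, 0],
    [-5.3, 0, 1.5, 0, 0, 0],
    [-5.3, 0, 1.5, 0, 0, 0],
    [-5.3, 0, 1.5, 0, 0, 0],
  ],
)

```text
time: 19.52
tool_pos: [575.9, 57.1, 124.1]
tcp_rot: [-179.8, 0.0, 101.5]
ft_force: [0.8, 0.3, 0.1]
finger_gap: 0.2
grip_force: 0.2
```

apply_moves(
  rows=[
    [-5.3, 0, 1.5, 0, 0, 0],
    [-5.3, 0, 1.5, 0, 0, 0],
    [-5.3, 0, 1.5, 0, 0, 0],
    [-5.3, 0, 1.5, 0, 0, 0],
    [-5.3, 0, 1.5, 0, 0, 0],
  ],
)

```text
time: 20.15
tool_pos: [581.2, 31.2, 116.6]
tcp_rot: [-179.8, 0.0, 101.5]
ft_force: [0.0, 0.9, -0.6]
finger_gap: 0.3
grip_force: 0.2
```

Run:
```python
from h import *
inch()
p,d=eyes.snapshot("side"); c=cv2.resize(p[190:330,220:420],None,fx=4,fy=4,interpolation=cv2.INTER_CUBIC); cv2.imwrite("pics/s2.png",c[:,:,::-1])
```

```text
TCP in chute [1.408e+02 8.000e-02 1.129e+01] F [-0.69  0.2  -0.85] roterr [ 2.400e-01 -1.605e+01 -1.000e-02] t 20.15 gap 0.29037524202255954
```

View pics/s2.png

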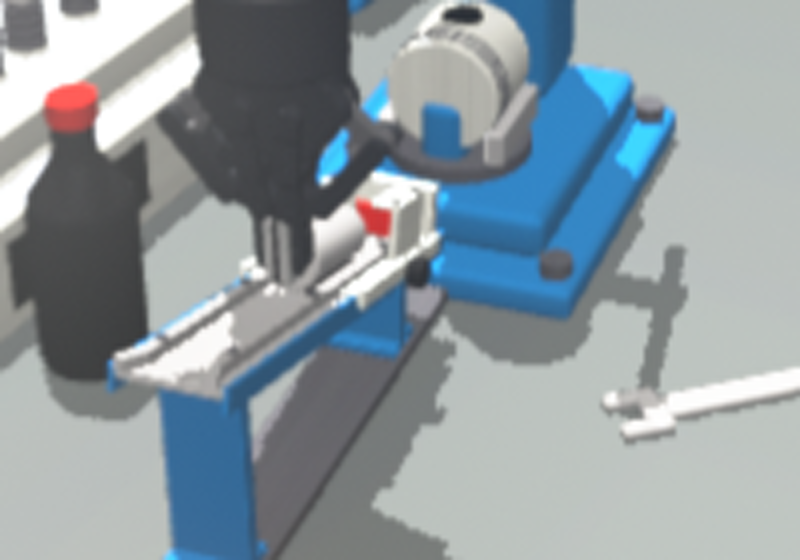

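The fingers are behind the pin at about (290,255) in the crop. The red stop is ahead at (375,215) and nothing is close to the gripper body.

apply_moves(
  rows=[
    [-3.85, 0, 1.1, 0, 0, 0],
    [-3.85, 0, 1.1, 0, 0, 0],
    [-3.85, 0, 1.1, 0, 0, 0],
    [-3.85, 0, 1.1, 0, 0, 0],
    [-3.85, 0, 1.1, 0, 0, 0],
  ],
)

```text
time: 20.82
tool_pos: [585.0, 12.4, 111.2]
tcp_rot: [-179.8, 0.0, 101.5]
ft_force: [-0.7, 0.6, 0.5]
finger_gap: -0.0
grip_force: 0.2
```

apply_moves(
  rows=[
    [-1.92, 0, 0.55, 0, 0, 0],
    [-1.92, 0, 0.55, 0, 0, 0],
    [-1.92, 0, 0.55, 0, 0, 0],
    [-1.92, 0, 0.55, 0, 0, 0],
    [-1.92, 0, 0.55, 0, 0, 0],
  ],
)

```text
time: 21.45
tool_pos: [586.9, 3.2, 108.5]
tcp_rot: [-179.8, 0.0, 101.5]
ft_force: [-0.5, -0.8, -0.4]
finger_gap: -0.2
grip_force: 0.2
```

Run:
```python
from h import *
inch()
```

```text
TCP in chute [1.7052e+02 7.0000e-02 1.1330e+01] F [ 0.73 -0.63 -0.19] roterr [ 2.400e-01 -1.604e+01 -1.000e-02] t 21.45 gap -0.21124159344158694
```

apply_moves(
  rows=[
    [-1.44, 0, 0.41, 0, 0, 0],
    [-1.44, 0, 0.41, 0, 0, 0],
    [-1.44, 0, 0.41, 0, 0, 0],
    [-1.44, 0, 0.41, 0, 0, 0],
    [-1.44, 0, 0.41, 0, 0, 0],
  ],
)

```text
time: 22.08
tool_pos: [588.3, -3.9, 106.4]
tcp_rot: [-179.8, 0.0, 101.5]
ft_force: [0.3, 0.3, 0.1]
finger_gap: -0.0
grip_force: 0.3
```

apply_moves(
  rows=[
    [-0.77, 0, 0.22, 0, 0, 0],
    [-0.77, 0, 0.22, 0, 0, 0],
    [-0.77, 0, 0.22, 0, 0, 0],
    [0, 0, 0, 0, 0, 0],
    [0, 0, 0, 0, 0, 0],
  ],
)

```text
time: 22.7
tool_pos: [588.7, -6.1, 105.8]
tcp_rot: [-179.8, 0.0, 101.5]
ft_force: [-1.3, 0.4, 0.4]
finger_gap: -0.2
grip_force: 0.0
```

Run:
```python
from h import *
inch()
```

```text
TCP in chute [1.8037e+02 6.0000e-02 1.1360e+01] F [-0.73 -1.14  0.17] roterr [ 2.400e-01 -1.605e+01 -1.000e-02] t 22.7 gap -0.19371185797739143
```

apply_moves(
  rows=[
    [-0.58, 0, 0.17, 0, 0, 0],
    [-0.58, 0, 0.17, 0, 0, 0],
    [-0.58, 0, 0.17, 0, 0, 0],
    [0, 0, 0, 0, 0, 0],
    [0, 0, 0, 0, 0, 0],
  ],
)

```text
time: 23.32
tool_pos: [589.1, -7.8, 105.3]
tcp_rot: [-179.8, 0.0, 101.5]
ft_force: [0.3, -0.1, -0.4]
finger_gap: 0.4
grip_force: 0.1
```

apply_moves(
  rows=[
    [-0.48, 0, 0.14, 0, 0, 0],
    [-0.48, 0, 0.14, 0, 0, 0],
    [-0.48, 0, 0.14, 0, 0, 0],
    [0, 0, 0, 0, 0, 0],
    [0, 0, 0, 0, 0, 0],
  ],
)

```text
time: 23.95
tool_pos: [589.4, -9.3, 104.8]
tcp_rot: [-179.8, 0.0, 101.5]
ft_force: [0.0, -0.6, 0.4]
finger_gap: 0.0
grip_force: 0.1
```

Run:
```python
from h import *
inch()
```

```text
TCP in chute [1.8369e+02 5.0000e-02 1.1330e+01] F [ 0.46 -0.08  0.53] roterr [  0.24 -16.05  -0.  ] t 23.95 gap 0.028676585953725527
```

apply_moves(
  rows=[
    [-0.48, 0, 0.14, 0, 0, 0],
    [-0.48, 0, 0.14, 0, 0, 0],
    [-0.48, 0, 0.14, 0, 0, 0],
    [0, 0, 0, 0, 0, 0],
    [0, 0, 0, 0, 0, 0],
  ],
)

```text
time: 24.58
tool_pos: [589.7, -10.5, 104.5]
tcp_rot: [-179.8, -0.0, 101.5]
ft_force: [-0.1, 2.4, 0.5]
finger_gap: -0.1
grip_force: 1.3
```

apply_moves(
  rows=[
    [-0.48, 0, 0.14, 0, 0, 0],
    [-0.48, 0, 0.14, 0, 0, 0],
    [0, 0, 0, 0, 0, 0],
    [0, 0, 0, 0, 0, 0],
    [0, 0, 0, 0, 0, 0],
  ],
)

```text
time: 25.2
tool_pos: [589.9, -11.5, 104.2]
tcp_rot: [-179.8, -0.0, 101.5]
ft_force: [-0.2, 4.3, 1.2]
finger_gap: 0.1
grip_force: 1.9
```

Run:
```python
from h import *
inch()
p,d=eyes.snapshot("side"); c=cv2.resize(p[200:300,260:380],None,fx=5,fy=5,interpolation=cv2.INTER_CUBIC); cv2.imwrite("pics/s3.png",c[:,:,::-1])
```

```text
TCP in chute [1.8608e+02 8.0000e-02 1.1350e+01] F [-4.4   0.66  0.01] roterr [ 2.400e-01 -1.604e+01 -1.000e-02] t 25.2 gap 0.13153029805571925
```

View pics/s3.png

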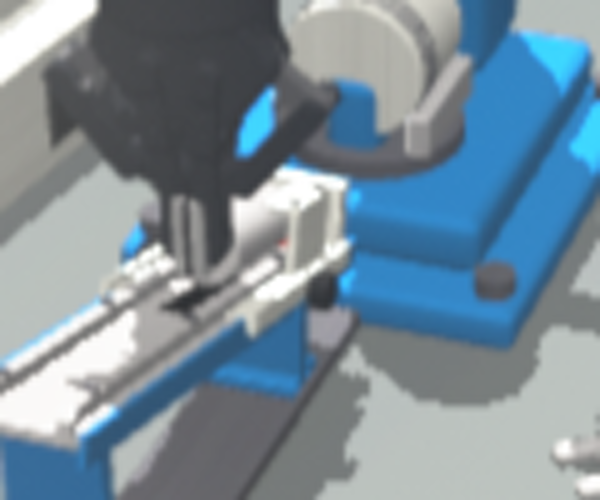

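The pin now hides all but a sliver of the red stop at (285,240) px, and the force is about 4 N, so the stop is pressed slightly. I go on in small steps.

apply_moves(
  rows=[
    [-0.48, 0, 0.14, 0, 0, 0],
    [-0.48, 0, 0.14, 0, 0, 0],
    [-0.48, 0, 0.14, 0, 0, 0],
    [0, 0, 0, 0, 0, 0],
    [0, 0, 0, 0, 0, 0],
  ],
)

```text
time: 25.88
tool_pos: [590.1, -12.9, 103.7]
tcp_rot: [-179.8, -0.0, 101.5]
ft_force: [-0.3, 4.5, 3.7]
finger_gap: 0.0
grip_force: 2.5
```

apply_moves(
  rows=[
    [-0.48, 0, 0.14, 0, 0, 0],
    [-0.48, 0, 0.14, 0, 0, 0],
    [0, 0, 0, 0, 0, 0],
    [0, 0, 0, 0, 0, 0],
    [0, 0, 0, 0, 0, 0],
  ],
)

```text
time: 26.5
tool_pos: [590.3, -13.6, 103.5]
tcp_rot: [-179.8, -0.0, 101.5]
ft_force: [-0.4, 5.3, 2.3]
finger_gap: -0.1
grip_force: 3.2
```

Run:
```python
from h import *
inch()
```

```text
TCP in chute [1.8837e+02 1.0000e-01 1.1310e+01] F [-5.71  0.67  0.71] roterr [  0.24 -16.02  -0.02] t 26.5 gap -0.10377253814701061
```

apply_moves(
  rows=[
    [-0.48, 0, 0.14, 0, 0, 0],
    [-0.48, 0, 0.14, 0, 0, 0],
    [-0.29, 0, 0.08, 0, 0, 0],
    [0, 0, 0, 0, 0, 0],
    [0, 0, 0, 0, 0, 0],
  ],
)

```text
time: 27.12
tool_pos: [590.6, -14.6, 103.2]
tcp_rot: [-179.8, -0.0, 101.6]
ft_force: [-0.9, 7.2, 3.0]
finger_gap: -0.1
grip_force: 3.9
```

Run:
```python
from h import *
inch()
```

```text
TCP in chute [1.894e+02 1.600e-01 1.133e+01] F [-7.74  0.55  0.91] roterr [  0.23 -16.    -0.02] t 27.125 gap -0.05692541530751564
```

apply_moves(
  rows=[
    [0.48, 0, -0.14, 0, 0, 0],
    [0.48, 0, -0.14, 0, 0, 0],
    [0.48, 0, -0.14, 0, 0, 0],
    [0.48, 0, -0.14, 0, 0, 0],
    [0, 0, 0, 0, 0, 0],
  ],
)

```text
time: 27.75
tool_pos: [590.1, -13.4, 103.6]
tcp_rot: [-179.8, 0.0, 101.5]
ft_force: [0.7, 3.4, 1.9]
finger_gap: 0.0
grip_force: 1.7
```

Run:
```python
from h import *
inch()
```

```text
TCP in chute [ 1.8808e+02 -1.0000e-02  1.1290e+01] F [-3.62  1.33  0.93] roterr [  0.25 -16.06  -0.  ] t 27.75 gap 0.03129391070013341
```

apply_moves(
  rows=[
    [0.48, 0, -0.14, 0, 0, 0],
    [0.48, 0, -0.14, 0, 0, 0],
    [0, 0, 0, 0, 0, 0],
    [0, 0, 0, 0, 0, 0],
    [0, 0, 0, 0, 0, 0],
  ],
)

```text
time: 28.38
tool_pos: [590.0, -12.4, 103.9]
tcp_rot: [-179.8, 0.0, 101.5]
ft_force: [0.5, -0.1, -0.8]
finger_gap: 0.1
grip_force: 0.0
```

Run:
```python
from h import *
inch()
```

```text
TCP in chute [1.8704e+02 1.0000e-02 1.1330e+01] F [ 0.42  0.43 -0.68] roterr [  0.25 -16.05  -0.  ] t 28.375 gap 0.0701046808872205
```

Force fell to zero with the pin staying put, which suggests it is latched. I back away and look.

apply_moves(
  rows=[
    [4, 0, -1.1, 0, 0, 0],
    [10, 0, -3, 0, 0, 0],
    [15, 0, -10, 0, 0, 0],
    [15, 0, -25, 0, 0, 0],
    [10, 0, -30, 0, 0, 0],
  ],
)

```text
time: 29.0
tool_pos: [578.7, 42.4, 173.9]
tcp_rot: [-179.7, -0.0, 101.6]
ft_force: [0.0, 0.4, -0.2]
finger_gap: -0.1
grip_force: 0.0
```

apply_moves(
  rows=[
    [10, 0, -25, 0, 0, 0],
    [5, 0, -10, 0, 0, 0],
    [0, 0, 0, 0, 0, 0],
    [0, 0, 0, 0, 0, 0],
    [0, 0, 0, 0, 0, 0],
  ],
)

```text
time: 29.62
tool_pos: [575.9, 55.1, 206.6]
tcp_rot: [-179.6, -0.0, 101.5]
ft_force: [1.0, -0.3, -0.1]
finger_gap: -0.2
grip_force: 0.0
```

Run:
```python
from h import *
inch()
s=sense();sn=save("wrist","w5"); 
import h; h.sense=lambda:s
p=sn[0].astype(int); o,A=cframe((553.5,166.8,144.7),-78.5)
X,u,v=cloud("wrist",None,sn); Q=(X-o)@A.T
q=Q[(abs(Q[:,1])<20)&(Q[:,2]>22)&(Q[:,2]<36)&(Q[:,0]>150)&(Q[:,0]<235)]; print("pin",len(q),np.percentile(q,[.5,50,99.5],axis=0).round(1).tolist())
ye=((p[:,:,0]>130)&(p[:,:,1]>110)&(p[:,:,2]<110)); X,u,v=cloud("wrist",ye,sn); Q=(X-o)@A.T; m=(abs(Q[:,1])<10)&(Q[:,0]>150)&(Q[:,0]<210); Q=Q[m]
if m.sum(): i=np.argsort(Q[:,0]);print("catch",np.round(Q[i[::max(1,len(i)//8)]],1).tolist(),u[m].mean(),v[m].mean())
```

```text
TCP in chute [92.42 -0.3  90.94] F [0.51 0.89 0.03] roterr [  0.37 -16.02   0.04] t 29.625 gap -0.1544212105301037Traceback (most recent call last):
  File "<stdin>", line 7, in <module>
    return _quantile_unchecked(
        a, q, axis, out, overwrite_input, method, keepdims, weights)
    return _ureduce(a,
                    func=_quantile_ureduce_func,
    ...<5 lines>...
                    overwrite_input=overwrite_input,
                    method=method)
    r = func(a, **kwargs)
    result = _quantile(arr,
                       quantiles=q,
    ...<2 lines>...
                       out=out,
                       weights=wgt)
    slices_having_nans = np.isnan(arr[-1, ...])
                                  ~~~^^^^^^^^^
IndexError: index -1 is out of bounds for axis 0 with size 0
```

View pics/w5.png

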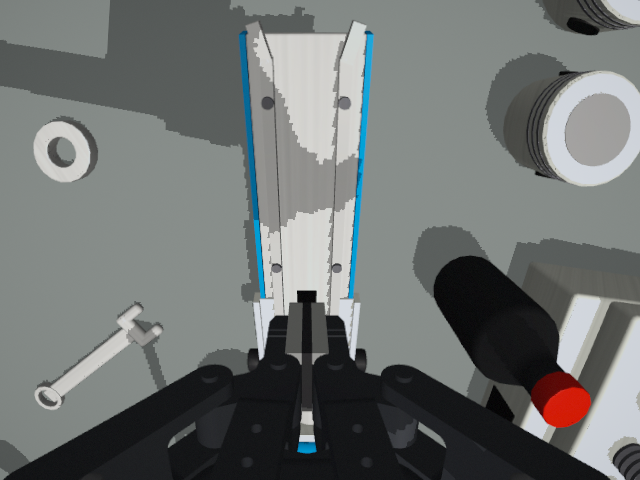

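The closed fingers hide the pin end and catch, which lie below (305,300) px. I open them, tilt back and rise for a clear view.

apply_moves(
  rows=[
    [-2, 0, -15, 0, 0.056, 0],
    [-2, 0, -15, 0, 0.056, 0],
    [-2, 0, -15, 0, 0.056, 0],
    [-2, 0, -15, 0, 0.056, 0],
    [-2, 0, -5, 0, 0.056, 0],
  ],
  fingers=85,
)

```text
time: 30.3
tool_pos: [580.5, 39.2, 272.2]
tcp_rot: [-179.8, -16.1, 101.5]
ft_force: [-0.2, 0.1, -0.9]
finger_gap: 84.8
grip_force: 0.0
```

apply_moves(
  rows=[
    [0, 0, 0, 0, 0, 0],
    [0, 0, 0, 0, 0, 0],
    [0, 0, 0, 0, 0, 0],
    [0, 0, 0, 0, 0, 0],
    [0, 0, 0, 0, 0, 0],
  ],
)

```text
time: 30.92
tool_pos: [580.0, 40.1, 271.5]
tcp_rot: [-179.8, -16.0, 101.5]
ft_force: [0.4, 0.2, 0.8]
finger_gap: 84.9
grip_force: 0.0
```

Run:
```python
from h import *
inch()
s=sense();p,d=eyes.snapshot("wrist"); sn=(p,d)
cv2.imwrite("pics/w6.png",cv2.resize(p[230:480,200:440],None,fx=2.4,fy=2.4,interpolation=cv2.INTER_CUBIC)[:,:,::-1])
import h; h.sense=lambda:s
p=p.astype(int); o,A=cframe((553.5,166.8,144.7),-78.5)
X,u,v=cloud("wrist",None,sn); Q=(X-o)@A.T
q=Q[(abs(Q[:,1])<20)&(Q[:,2]>22)&(Q[:,2]<36)&(Q[:,0]>150)&(Q[:,0]<235)]
if len(q): print("pin",len(q),np.percentile(q,[.5,50,99.5],axis=0).round(1).tolist())
ye=((p[:,:,0]>130)&(p[:,:,1]>110)&(p[:,:,2]<110)); X,u,v=cloud("wrist",ye,sn); Q=(X-o)@A.T; m=(abs(Q[:,1])<10)&(Q[:,0]>150)&(Q[:,0]<210); Q=Q[m]
if m.sum(): i=np.argsort(Q[:,0]);print("catch",np.round(Q[i[::max(1,len(i)//8)]],1).tolist(),u[m].mean(),v[m].mean())
```

```text
TCP in chute [ 89.37   0.72 157.62] F [-0.36  0.48  0.7 ] roterr [ 0.25 -0.01 -0.01] t 30.925 gap 84.92578225029223
pin 1726 [[195.7, -19.7, 22.2], [216.3, 2.6, 29.6], [234.8, 19.5, 35.2]]
catch [[168.3, -2.3, 2.8], [172.0, -5.7, -0.6], [175.2, 0.1, 2.2], [178.8, 1.8, 2.5], [182.4, 2.6, 4.3], [186.2, 3.4, 4.3], [189.5, 5.9, 5.2], [193.1, 2.6, 5.7], [196.5, -2.4, 4.9]] 305.37820512820514 328.8611111111111
```

View pics/w6.png

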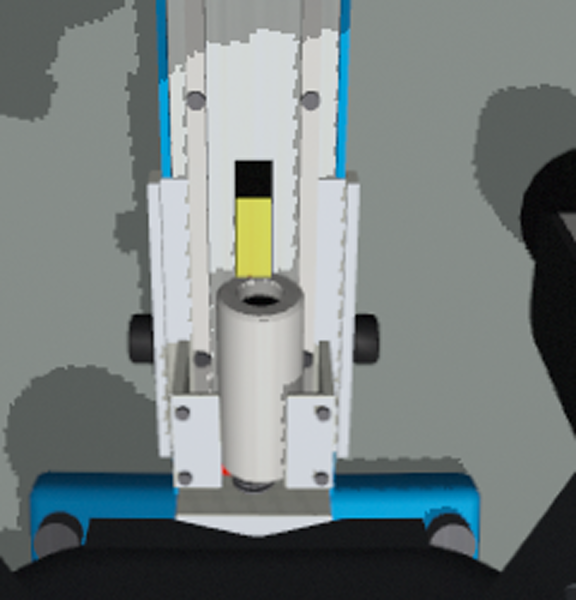

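The whole catch shows at about (254,237) in the crop, risen to about 5 mm at its tip (x ≈ 197 mm). The pin's end is right at the tip, the pin sits under the hold-down bars against the stop, and the robot is clear.

```bash
python3 -c "
from h import *
print(job.hand_in())"
```

```text
the job is handed in; nothing more can be done
None
```

The pin is in the chute against the red stop with the brass catch up behind it, the gripper is clear of everything, and the job was handed in at about 31 s; the stop was felt at about 2–4 N, pressed an estimated 4–5 mm, and peak force was about 8 N.

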